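Set the paste coater's sprung selector to the red marker

TASK

The black selector knob on top of the green bench paste coater stands in its park position. Pull it up against its spring, turn it round to the red marker and let it drop fully home into the notch there; the marker shows only roughly where the notch is, so feel for it by turning the knob gently to and fro on its spring, without forcing the lock or yanking it against its top stop. Leave the knob released and do not disturb the bowl, the jar or the brush.

Things in the scene. Friction and masses are not known exactly. Their poses are not given: they have to be found in the camera images.
- axis (a point): Point on the knob's vertical turning axis, at the level of the coater's flat top deck, 110 mm above the table. Its x axis points to the coater's back and its y axis along the coater to its rollers (at its yaw 0 they are world x and y). The control box under the knob is 170 (x) by 160 (y) mm about this axis; the roller bed stretches 370 mm to the +y side, its rubber top roller reaching 147 mm and its side plate 162 mm above the table. The coater does not move.
- knob_grip (a point): Centre of the black bar grip, on the turning axis, 155 mm above the table while the knob is home; it rises with the knob. The bar is 58 mm long (along this point's x axis), 16 mm thick (across, y) and stands 38 mm above a round skirt of 66 mm diameter; the bar's top is 14 mm above this point and the skirt's upper face 24 mm below it.
- pointer (a point): Pointed end of the bar: its top edge, marked with a white line, 30 mm from the turning axis (the grip point's -x side). In park it points to the coater's front (-x of the axis point), within 4 degrees.
- plunger (a joint): How far the knob is pulled up, m: 0 is fully home. A spring (with some damping) pushes it down with about 9 N at home and 12 N at 14 mm. The lock pin under the skirt is clear of the notches above 7 mm; the top stop is at about 15 mm, and the joint rests at 7 mm when the pin stands on the land between notches. A yellow sleeve shows under the skirt when the knob is up.
- selector (a joint): Turn of the knob, rad: 0 points to the coater's front, positive counter-clockwise from above. It stops at +-1.65. Turning with the pin on the land takes about 0.1 N m.
- red_marker: Red disc, 18 mm across and 3 mm high, fixed on the deck 52 mm from the knob's axis, 60 degrees to one side or the other of the front; origin under its centre. It changes sides with the white disc. The notch that belongs to it lies 8 to 17 degrees to one side of it or the other as seen from the knob's axis, never straight at it and differently each time, and the pin drops in only within about 3 degrees of the notch's middle.
- white_marker: The like disc in white, on the other side; its notch is the wrong one.
- pin: The steel lock pin and stop collar that turn and rise with the knob, hidden under it: pin 7 mm thick, 26 mm from the axis under the pointer. Origin on the axis under the skirt.
- gate: The fixed steel lock under the knob, 80 mm across and 9 mm high on the deck: a wide park recess at the front and one 9.5 mm wide, 7 mm deep notch near each marker, with flat land between, and the top stop. Origin on the axis at deck level; its orientation is the coater's and does not tell where the notches are.
- bowl: White ceramic bowl, 90 mm across and 45 mm high, loose on the table beside the control box, near the jar; origin under its centre.
- jar: Amber jar with white cap, 60 mm across and 85 mm high, loose on the table beside the control box; origin under its centre.
- brush: Wooden brush about 190 mm long, lying loose on the table in front of the control box; origin at its underside.

How it is judged (in metres and radians):
On the way, in this order (a step that is already met when the one before it is completed fails the run):
1. the knob is pulled up clear of its park recess, by more than 7.5 mm (value of joint plunger above 0.0075 m), for 0.1 s.
2. the knob is turned round to the red marker, its pin out of the notches (horizontal distance between pointer and red_marker below 0.029 m and value of joint plunger above 0.005 m), for 0.1 s.
At the end, for the whole second after the job is handed in: The knob is down in the notch at the red marker: less than 2 mm from fully home, the pointer's end within 27 mm (horizontally) of the red marker's centre, that is within about 24 degrees of it; knob at rest and released (value of joint plunger below 0.002 m and horizontal distance between pointer and red_marker below 0.0275 m and velocity of joint plunger below 0.005 m/s and velocity of joint selector between -0.05 and 0.05 rad/s); the robot touches nothing.
It fails at once if the lock is forced: more than 25 N between the knob's pin or collar and the gate (contact force between pin and gate above 25 N).
It fails at once if the bowl is moved by more than 15 mm (distance of bowl from where it was at the start of the episode above 0.015 m).
It fails at once if the jar is moved by more than 15 mm (distance of jar from where it was at the start of the episode above 0.015 m).
It fails at once if the brush is moved by more than 15 mm (distance of brush from where it was at the start of the episode above 0.015 m).
It also fails if it takes over 54 s, if anything falls off the work surface, if the arm or the gripper's body presses on something with over 40 N, if the wrist force passes 120 N, or if a joint passes its speed limit or range.

ROBOT

A 6-joint arm with a two-finger parallel gripper is mounted at the origin on the work surface. World frame = base frame: x ahead of the robot, y to its left, z up, the work surface at z = 0. Lengths are in mm, angles in rad, forces in N, time in s.
With the tool pointing down it reaches from about 375 to 975 mm from the base axis. Payload 3.8 kg.
Tool frame: the origin (TCP) lies between the finger pads; the fingertips stand 19 mm ahead of it and the grasp point (between the pads) is the TCP; z points along the fingers, y is the direction in which the jaws open and shut (so a half turn about z gives the same grasp; the last joint's range is limited). The gripper opens to 85 mm and grips with 20 to 120 N. Pads are 22 mm wide; open, the fingers measure 114 mm over their backs; the gripper's body (76 mm by 85 mm) begins 54 mm behind the grasp point. The pads swing forward as they close: fully open they stand 13 mm farther back than shut.
Start: joints at [1.19, 0.264, 1.604, -0, 1.274, -0.037], TCP at [227.518, 635.495, 250.28] pointing down, gripper open.
Joint ranges: [-2.63, 2.63], [-0.94, 2.18], [0.31, 2.57], [-1.31, 4.45], [0, 2.66], [-2.55, 2.55]. Speed limits (rad/s): [2.57, 2.57, 3.14, 3.14, 3.14, 3.14].

INTERFACE

Orientations are given as a rotation vector (axis times angle).
In Python, from bench import readout, vision, job gives the robot as it stands.
- The arm moves only by the tool servo_tool, never from a script. Its argument "plan" is one flat list of numbers, 7 for each row, row after row: the turn, a rotation vector about the tool's x, y, z as a fraction of full scale, then the shift along the tool's x, y, z as a fraction of full scale, then the gripper command: -1 is fully open, 1 is shut, values between are in proportion. A call has 1 to 20 rows; each row is the pose to reach, as a shift and turn from the pose commanded when the call began, along the tool's axes at that moment, turning the shorter way round; what a row does not reach only later rows make up. Full scale, the value 1, is 100 mm for a shift and 180 degrees for a turn. A row lasts 1/8 s, in which the tool goes at most 62.5 mm and 10.7 degrees, less where a joint would pass 70% of its speed; a pose out of reach is approached as far as the arm can. A call with a number of a shift or a turn outside -1 to 1 is refused whole. A call with a gripper value outside its range is refused whole. The fingers move at their own pace and stop on an object; "grip_force" is the grip in N (left out, the last holds). Time passes only in rows, so rows that repeat a pose let the fingers close. It gives the time, the measured TCP pose, the force and the opening at its end, in the units of the state.
- readout.get_state(): the state, without advancing time (a new reading comes with each control period).
- vision.read_camera(name): name is "side" or "top"; returns the picture (420x560x3 uint8, red, green, blue); there is no depth.
- vision.camera_params(name): a dict with "vfov" (degrees; the focal length in pixels is half the picture's height over the tangent of half this angle, whatever the lens; pixels are square), "cx", "cy" (the principal point, pixels), "k1" (the pictures are not rectified: a ray, as slopes to the right and down, at radius r is drawn at 1 + k1 r^2 times it, then the intrinsics apply), "rvec" (rotation vector, rad) and "tvec" (3), from world to camera coordinates, as OpenCV has them. Camera axes: x right, y down, z forward; pixel columns grow to the right and rows downward; lengths in mm; the calibration is good to about 2 mm. A picture is of the moment at which its call begins. camera_params takes no time and is no camera call.
- job.finish_job(): hands the job in, once; it reports no verdict.
The state is a dict: "time_s": time; "joint_pos": joint angles; "dq": joint speeds; "tau": joint torques, N m; "eef_pos": TCP position; "tool_rot": TCP orientation; "ft_force": force on the tool from outside, world axes, zero at the start; "torque": the same for the moment, N m; "opening": finger opening in mm.
Only numpy, scipy, OpenCV 4.12 (cv2) and the standard library are available. Lean on these libraries where they do the work, as an engineer would, in place of code of your own. Each camera call takes 0.05 s, during which the arm holds its last target.

## Working session

There is one attempt and no reset: what is moved stays moved. The work goes in short steps, Python scripts to look and compute and a tool call to move; the robot and the scene stay as the last step left them, time stands still between calls to the robot, and variables do not carry over. Pictures are saved under pics/ and viewed, and the job is handed in when it is done.

Besides the shell and the picture viewer there is one more tool, called after "Emit:" as name(argument=value, ...) on one line, values as JSON. servo_tool: Moves the arm, as the interface text tells. Its arguments: {"type":"object","properties":{"plan":{"type":"array"},"grip_force":{"type":"number"}},"required":["plan"]}

```bash
ls; mkdir -p pics; python3 - <<'E'
from bench import readout, vision
import cv2
for n in("side","top"):
    im=vision.read_camera(n); cv2.imwrite(f"pics/{n}0.png",im[:,:,::-1]); print(vision.camera_params(n))
print(readout.get_state())
E
```

```text
pics
{'vfov': 45.28965527780013, 'cx': 274.3581354044418, 'cy': 208.2236862910598, 'k1': -0.17965931843311145, 'rvec': array([ 0.96056041, -2.45773354,  1.11480967]), 'tvec': array([357.7731169 , 423.63491829, 424.95776982])}
{'vfov': 53.870170995899606, 'cx': 273.6591204886162, 'cy': 209.35402424113096, 'k1': -0.0268298146417459, 'rvec': array([ 2.09158115, -2.09031654,  0.24596934]), 'tvec': array([-113.39055352,  631.41493824,  702.30203628])}
{'time_s': 0.1, 'joint_pos': array([ 1.19010692e+00,  2.64661984e-01,  1.60528246e+00,  1.47878080e-05,
        1.27368604e+00, -3.68991415e-02]), 'dq': array([ 0.00144187, -0.00270838, -0.00460374,  0.00028053, -0.0016247 ,
        0.00092516]), 'tau': array([ 3.34807837e-04, -5.16704893e+01, -3.68588018e+01,  1.55521953e-06,
        6.29248112e-03,  1.43148947e-05]), 'eef_pos': array([227.27372699, 634.91002271, 249.07283081]), 'tool_rot': array([-0.53730081, -3.09486053,  0.00312647]), 'ft_force': array([-0.29058166, -0.61668907, -0.3126795 ]), 'torque': array([ 0.01354806, -0.01274753, -0.06437441]), 'opening': 85.38085737272182}
```

View pics/side0.png

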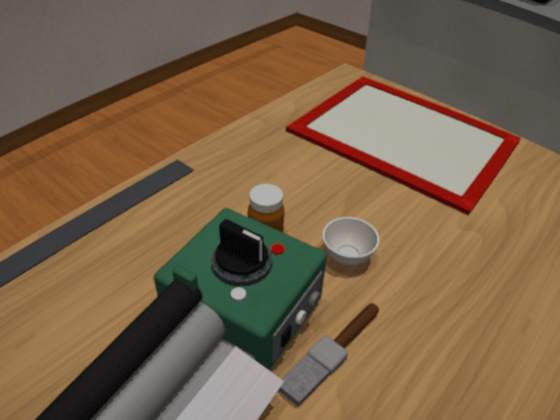

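View pics/top0.png

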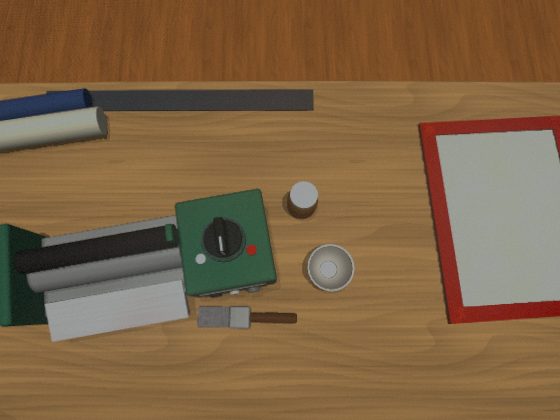

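The knob is at about top (222,238) and side (241,250). The red disc is at top (251,250) and side (277,249), on the jar and bowl side. White is at top (201,259) and side (238,294). I'll enlarge the crops next.

```bash
python3 - <<'E'
import cv2
a=cv2.imread("pics/top0.png")[180:310,160:320]; cv2.imwrite("pics/tc.png",cv2.resize(a,None,fx=5,fy=4.6 and 5,interpolation=cv2.INTER_CUBIC)[:600,:800])
a=cv2.imread("pics/side0.png")[200:320,180:340]; cv2.imwrite("pics/sc.png",cv2.resize(a,None,fx=5,fy=5,interpolation=cv2.INTER_CUBIC))
E
```

```text
(no output)
```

View pics/tc.png

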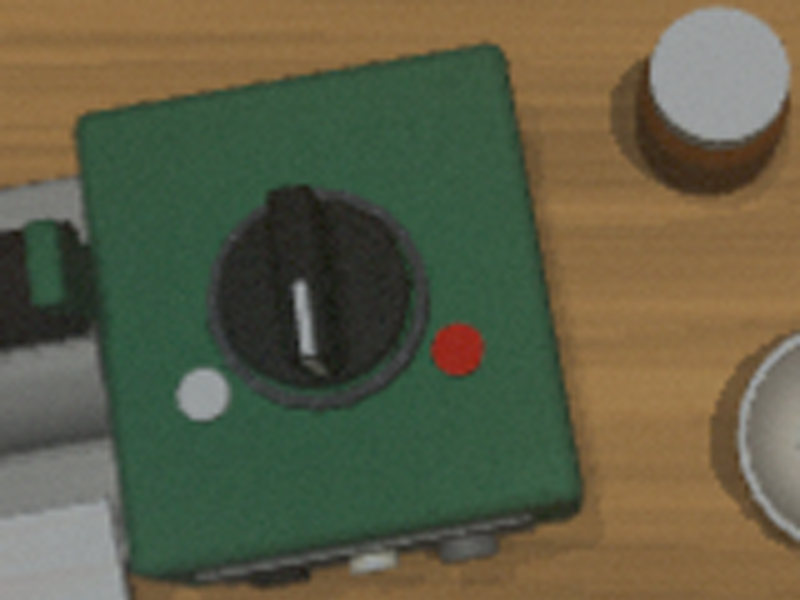

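View pics/sc.png

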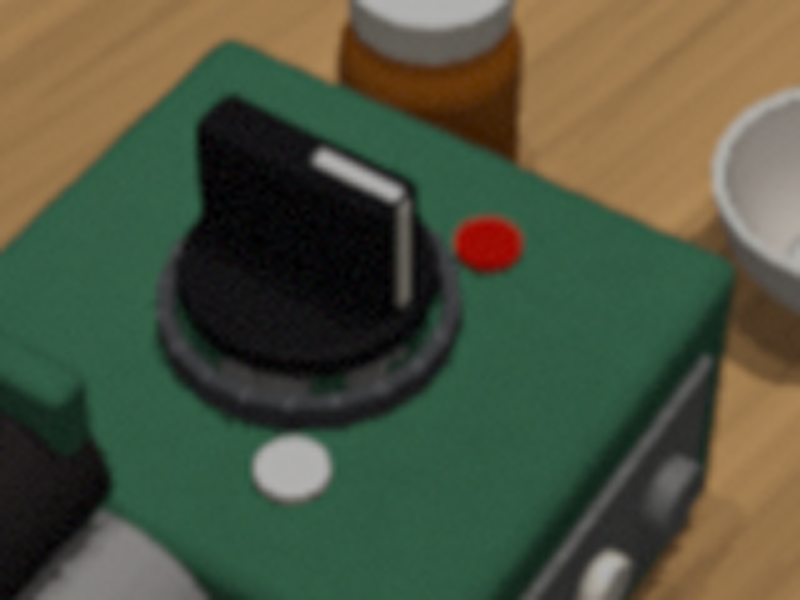

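```bash
cat > h.py <<'E'
import numpy as np, cv2
from bench import readout, vision
def ray(n,uv):
    p=vision.camera_params(n); f=210/np.tan(np.radians(p['vfov']/2))
    R=cv2.Rodrigues(np.array(p['rvec']))[0]
    d=np.array([(uv[0]-p['cx'])/f,(uv[1]-p['cy'])/f]); s=d.copy()
    for _ in range(30): s=d/(1+p['k1']*(s@s))
    return -R.T@p['tvec'], R.T@np.array([s[0],s[1],1])
def onz(n,uv,z):
    c,d=ray(n,uv); return c+d*(z-c[2])/d[2]
def crop(uv,o,s=5): return [(uv[0]+.5)/s-.5+o[0],(uv[1]+.5)/s-.5+o[1]]
E
python3 - <<'E'
from h import *
T=lambda u,z:print(np.round(onz("top",crop(u,(160,180)),z)[:2],1))
S=lambda u,z:print(np.round(onz("side",crop(u,(180,200)),z)[:2],1))
print("top: red white gate ptr back");T((458,349),113);T((203,394),113);T((319,298),119);T((308,358),169);T((290,188),169)
for u in((80,118),(500,45),(580,505),(135,575)):T(u,110)
print("line");T((299,283),169);T((308,352),169)
print("side red white ptr back");S((488,243),113);S((291,467),113);S((408,192),169);S((220,103),169); S((318,156),169)
p=lambda n:print(np.round(ray(n,(0,0))[0]))
p("top");p("side")
print("bowl,jar top")
for u,z in(((330,268),45),((304,194),85),((198,317),10),((296,318),10)): print(onz("top",u,z)[:2].round())
E
```

```text
top: red white gate ptr back
[550.2 -74. ]
[534.3  14.7]
[567.3 -25.6]
[539.2 -29.1]
[595.4 -21.4]
[634.6  64.3]
[662.  -87.6]
[ 496.5 -116.8]
[472.4  36.1]
line
[563.7 -25.4]
[541.1 -29. ]
side red white ptr back
[548.  -74.2]
[532.5  14.2]
[538.1 -32.7]
[592.7 -23.4]
[562.1 -26.7]
[ 446. -118.  832.]
[251. 275. 591.]
bowl,jar top
[ 525. -220.]
[ 659. -170.]
[434.  33.]
[ 432. -156.]
```

```bash
cat >> h.py <<'E'
AX=np.array([567,-25.4])
def pose():
    s=readout.get_state(); R=cv2.Rodrigues(np.array(s['tool_rot']))[0]
    return s,R
def need(xy,z,ang):
    "ang: world dir (deg) of tool x"
    s,R=pose(); d=R.T@(np.array([*xy,z])-s['eef_pos'])
    a=np.radians(ang); Rt=np.array([[np.cos(a),np.sin(a),0],[np.sin(a),-np.cos(a),0],[0,0,-1.]])
    rv=cv2.Rodrigues(R.T@Rt)[0].ravel()
    print("turn",np.round(rv/np.pi,4),"shift",np.round(d/100,4))
def show():
    s,R=pose(); print("t",s['time_s'],"pos",np.round(s['eef_pos'],1),"xdir",np.degrees(np.arctan2(R[1,0],R[0,0])).round(1),"tilt",R[2].round(3),"F",np.round(s['ft_force'],1),"M",np.round(s['torque'],3),"op",round(s['opening'],1),"q6",s['joint_pos'][5].round(2))
E
python3 - <<'E'
from h import *
show(); need(AX,250.3,9); need(AX,250.3,160.3)
E
```

```text
t 0.1 pos [227.3 634.9 249.1] xdir 160.3 tilt [ 0.    -0.002 -1.   ] F [-0.3 -0.6 -0.3] M [ 0.014 -0.013 -0.064] op 85.4 q6 -0.04
turn [-3.000e-04  8.000e-04  8.406e-01] shift [-5.4241e+00 -5.0716e+00 -2.4000e-03]
turn [-0.0006 -0.      0.    ] shift [-5.4241e+00 -5.0716e+00 -2.4000e-03]
```

Six equal shifts of (-0.904, -0.845).

Emit:
servo_tool(plan=[0,0,0,-0.3,-0.28,0,-1,0,0,0,-0.6,-0.56,0,-1,0,0,0,-0.9,-0.845,0,-1], grip_force=40)

```text
time_s: 0.48
eef_pos: [284.0, 524.2, 249.5]
tool_rot: [-0.537, -3.095, 0.002]
ft_force: [0.2, 0.7, 0.4]
opening: 85.6
```

Emit:
servo_tool(plan=[0,0,0,-0.3,-0.28,0,-1,0,0,0,-0.6,-0.56,0,-1,0,0,0,-0.9,-0.845,0,-1])

```text
time_s: 0.85
eef_pos: [340.2, 414.2, 249.8]
tool_rot: [-0.537, -3.095, 0.001]
ft_force: [0.6, -0.6, -0.6]
opening: 85.3
```

Emit:
servo_tool(plan=[0,0,0,-0.3,-0.28,0,-1,0,0,0,-0.6,-0.56,0,-1,0,0,0,-0.9,-0.845,0,-1])

```text
time_s: 1.23
eef_pos: [396.4, 304.4, 249.8]
tool_rot: [-0.537, -3.095, 0.001]
ft_force: [0.3, 0.1, -0.4]
opening: 85.5
```

Emit:
servo_tool(plan=[0,0,0,-0.3,-0.28,0,-1,0,0,0,-0.6,-0.56,0,-1,0,0,0,-0.9,-0.845,0,-1])

```text
time_s: 1.6
eef_pos: [452.7, 194.6, 249.9]
tool_rot: [-0.537, -3.095, 0.0]
ft_force: [0.8, 0.1, 0.4]
opening: 85.3
```

Emit:
servo_tool(plan=[0,0,0,-0.3,-0.28,0,-1,0,0,0,-0.6,-0.56,0,-1,0,0,0,-0.9,-0.845,0,-1])

```text
time_s: 1.98
eef_pos: [508.9, 84.7, 249.9]
tool_rot: [-0.537, -3.095, 0.0]
ft_force: [1.2, 0.9, 0.1]
opening: 85.5
```

Emit:
servo_tool(plan=[0,0,0,-0.3,-0.28,0,-1,0,0,0,-0.6,-0.56,0,-1,0,0,0,-0.9,-0.845,0,-1,0,0,0,-0.9,-0.845,0,-1])

```text
time_s: 2.48
eef_pos: [565.6, -26.2, 249.6]
tool_rot: [-0.542, -3.094, 0.001]
ft_force: [-0.1, 0.4, -0.2]
opening: 85.7
```

Emit:
servo_tool(plan=[0,0,0.056,0,0,0,-0.18,0,0,0.112,0,0,0,-0.18,0,0,0.168,0,0,0,-0.18,0,0,0.224,0,0,0,-0.18,0,0,0.28,0,0,0,-0.18,0,0,0.336,0,0,0,-0.18,0,0,0.392,0,0,0,-0.18,0,0,0.448,0,0,0,-0.18,0,0,0.504,0,0,0,-0.18,0,0,0.56,0,0,0,-0.18,0,0,0.616,0,0,0,-0.18,0,0,0.672,0,0,0,-0.18,0,0,0.728,0,0,0,-0.18,0,0,0.784,0,0,0,-0.18,0,0,0.84,0,0,0,-0.18,0,0,0.84,0,0,0,-0.18])

```text
time_s: 4.47
eef_pos: [564.4, -23.0, 249.9]
tool_rot: [-3.131, -0.253, 0.001]
ft_force: [-0.3, 0.5, -0.1]
opening: 50.5
```

```bash
python3 - <<'E'
from h import *
show(); need(AX,200,9)
for n in("side","top"):
    im=vision.read_camera(n); cv2.imwrite(f"pics/{n}1.png",im[:,:,::-1])
E
```

```text
t 4.475 pos [564.4 -23.  249.9] xdir 9.3 tilt [-0.001 -0.001 -1.   ] F [-0.3  0.5 -0.1] M [ 0.013 -0.008  0.03 ] op 50.5 q6 1.32
turn [-0.0002  0.0003  0.0014] shift [0.0222 0.0282 0.4989]
```

View pics/side1.png

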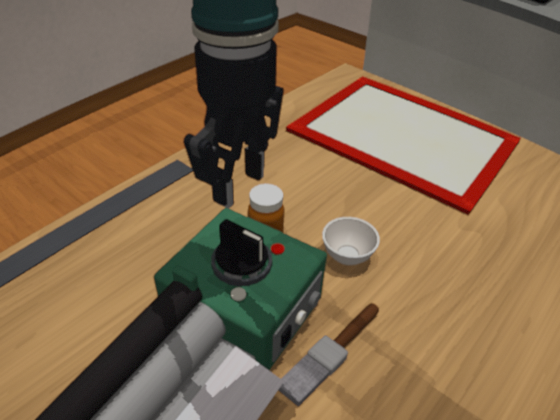

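View pics/top1.png

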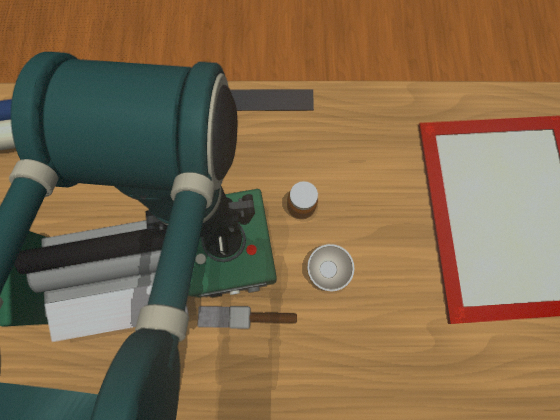

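Emit:
servo_tool(plan=[0,0,0,0.02,0.026,0.2,-0.18,0,0,0,0.02,0.026,0.5,-0.18,0,0,0,0.02,0.026,0.5,-0.18])

```text
time_s: 4.95
eef_pos: [564.6, -25.9, 196.0]
tool_rot: [-3.13, -0.251, 0.012]
ft_force: [-0.9, -0.8, 0.1]
opening: 50.4
```

```bash
python3 - <<'E'
from h import *
show(); need(AX,158,9)
for n in("side","top"):
    im=vision.read_camera(n); cv2.imwrite(f"pics/{n}2.png",im[:,:,::-1])
a=cv2.imread("pics/side2.png")[160:310,150:350]; cv2.imwrite("pics/s2c.png",cv2.resize(a,None,fx=4,fy=4,interpolation=cv2.INTER_CUBIC))
E
```

```text
t 4.95 pos [564.6 -25.9 196. ] xdir 9.2 tilt [-0.008 -0.002 -1.   ] F [-0.9 -0.8  0.1] M [-0.036 -0.054  0.05 ] op 50.4 q6 1.32
turn [-0.0006  0.0024  0.0008] shift [ 0.0275 -0.0006  0.3795]
```

View pics/s2c.png

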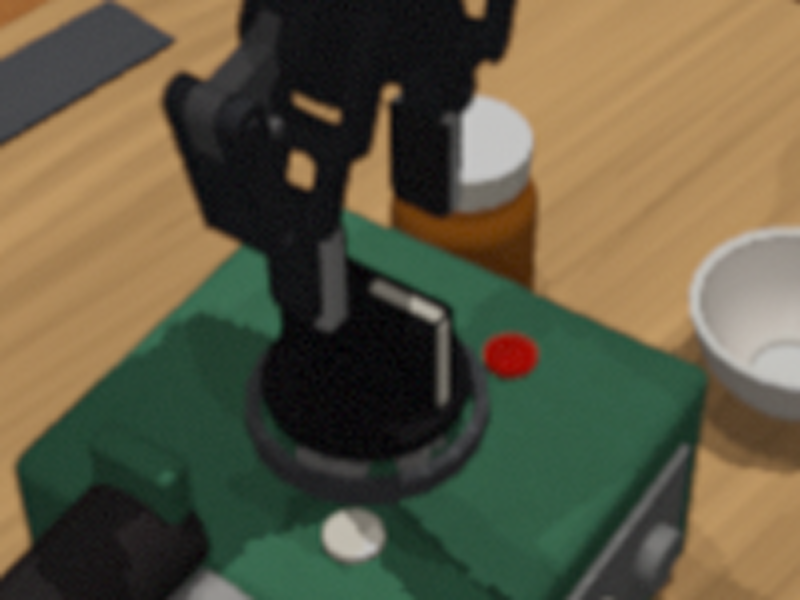

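The fingers straddle the bar, near (320,290) and (430,190) in the crop. I'll let it settle and then lower.

Emit:
servo_tool(plan=[0,0,0,0.02,0,0.1,-0.18,0,0,0,0.02,0,0.2,-0.18,0,0,0,0.02,0,0.3,-0.18,0,0,0,0.02,0,0.38,-0.18,0,0,0,0.02,0,0.38,-0.18,0,0,0,0.02,0,0.38,-0.18])

```text
time_s: 5.8
eef_pos: [569.6, -25.8, 162.4]
tool_rot: [3.132, 0.249, 0.0]
ft_force: [-0.1, -0.2, -0.3]
opening: 50.2
```

```bash
python3 - <<'E'
from h import *
show(); need(AX,158,9)
for n in("side",):
    im=vision.read_camera(n); cv2.imwrite(f"pics/{n}3.png",im[:,:,::-1])
a=cv2.imread("pics/side3.png")[160:310,150:350]; cv2.imwrite("pics/s3c.png",cv2.resize(a,None,fx=4,fy=4,interpolation=cv2.INTER_CUBIC))
E
```

```text
t 5.8 pos [569.6 -25.8 162.4] xdir 9.1 tilt [ 0.  0. -1.] F [-0.1 -0.2 -0.3] M [-0.03   0.015 -0.022] op 50.2 q6 1.32
turn [ 0.     -0.0001  0.0006] shift [-0.0247 -0.0081  0.0445]
```

View pics/s3c.png

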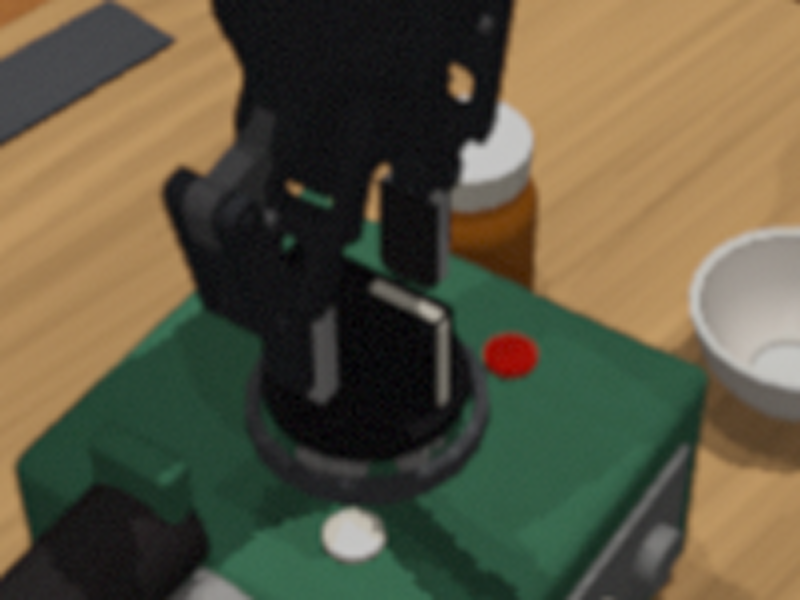

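Emit:
servo_tool(plan=[0,0,0,-0.025,-0.008,0.045,-0.18,0,0,0,-0.025,-0.008,0.045,-0.18,0,0,0,-0.025,-0.008,0.045,-0.18])

```text
time_s: 6.22
eef_pos: [566.7, -25.4, 157.8]
tool_rot: [3.132, 0.249, 0.0]
ft_force: [0.4, 0.1, -0.5]
opening: 50.0
```

```bash
python3 - <<'E'
from h import *
show(); need(AX,158,9)
E
```

```text
t 6.225 pos [566.7 -25.4 157.8] xdir 9.1 tilt [ 0.  0. -1.] F [ 0.4  0.1 -0.5] M [-0.038 -0.014 -0.019] op 50.0 q6 1.32
turn [ 0.     -0.      0.0006] shift [ 0.0026  0.0008 -0.0019]
```

Aligned. I'll close now.

Emit:
servo_tool(plan=[0,0,0,0,0,0,0.3,0,0,0,0,0,0,0.6,0,0,0,0,0,0,0.8,0,0,0,0,0,0,1,0,0,0,0,0,0,1,0,0,0,0,0,0,1], grip_force=40)

```text
time_s: 6.98
eef_pos: [566.9, -25.5, 158.0]
tool_rot: [3.131, 0.249, 0.0]
ft_force: [-1.2, -2.0, 2.3]
opening: 15.5
```

```bash
python3 - <<'E'
from h import *
show()
E
```

```text
t 6.975 pos [566.9 -25.5 158. ] xdir 9.1 tilt [ 0.  0. -1.] F [-1.2 -2.   2.3] M [-0.196  0.081 -0.051] op 15.5 q6 1.32
```

Emit:
servo_tool(plan=[0,0,0,0,0,-0.02,1,0,0,0,0,0,-0.04,1,0,0,0,0,0,-0.06,1,0,0,0,0,0,-0.08,1,0,0,0,0,0,-0.1,1,0,0,0,0,0,-0.11,1,0,0,0,0,0,-0.11,1,0,0,0,0,0,-0.11,1])

```text
time_s: 7.98
eef_pos: [566.8, -25.5, 166.8]
tool_rot: [3.132, 0.249, -0.0]
ft_force: [5.9, -1.1, -11.0]
opening: 15.0
```

```bash
python3 - <<'E'
from h import *
show()
for n in("side",):
    im=vision.read_camera(n); cv2.imwrite(f"pics/{n}4.png",im[:,:,::-1])
a=cv2.imread("pics/side4.png")[160:310,150:350]; cv2.imwrite("pics/s4c.png",cv2.resize(a,None,fx=4,fy=4,interpolation=cv2.INTER_CUBIC))
E
```

```text
t 7.975 pos [566.8 -25.5 166.8] xdir 9.1 tilt [-0.  0. -1.] F [  5.9  -1.1 -11. ] M [-0.342 -0.94  -0.005] op 15.0 q6 1.32
```

View pics/s4c.png

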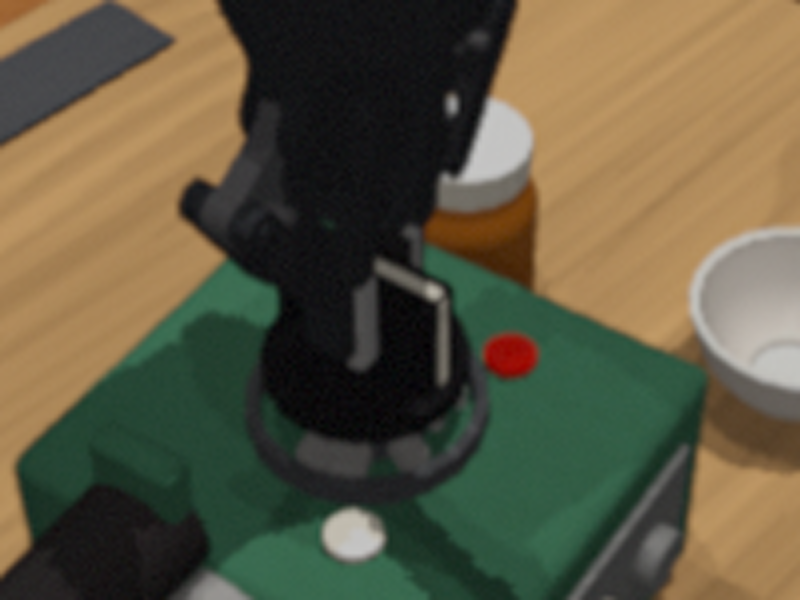

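Emit:
servo_tool(plan=[0,0,0,0,0,-0.02,1,0,0,-0.02,0,0,-0.02,1,0,0,-0.04,0,0,-0.02,1,0,0,-0.06,0,0,-0.02,1,0,0,-0.08,0,0,-0.02,1,0,0,-0.1,0,0,-0.02,1,0,0,-0.11,0,0,-0.02,1,0,0,-0.11,0,0,-0.02,1])

```text
time_s: 9.02
eef_pos: [566.8, -25.7, 168.7]
tool_rot: [3.042, 0.784, -0.0]
ft_force: [6.0, -2.0, -11.4]
opening: 15.3
```

```bash
python3 - <<'E'
from h import *
show(); need(AX,168,48)
E
```

```text
t 9.025 pos [566.8 -25.7 168.7] xdir 28.9 tilt [-0.  0. -1.] F [  6.   -2.  -11.4] M [-0.467 -1.069 -0.   ] op 15.3 q6 0.98
turn [ 1.00e-04  1.00e-04 -1.06e-01] shift [ 0.0029 -0.0021  0.0073]
```

Emit:
servo_tool(plan=[0,0,-0.02,0,0,0,1,0,0,-0.04,0,0,0,1,0,0,-0.06,0,0,0,1,0,0,-0.08,0,0,0,1,0,0,-0.1,0,0,0,1,0,0,-0.115,0,0,0,1,0,0,-0.115,0,0,0,1,0,0,-0.115,0,0,0,1])

```text
time_s: 10.02
eef_pos: [566.9, -25.8, 168.7]
tool_rot: [2.851, 1.318, -0.001]
ft_force: [6.0, -3.2, -11.8]
opening: 15.3
```

```bash
python3 - <<'E'
from h import *
show()
for n in("side","top"):
    im=vision.read_camera(n); cv2.imwrite(f"pics/{n}5.png",im[:,:,::-1])
a=cv2.imread("pics/side5.png")[160:310,150:350]; b=cv2.imread("pics/top5.png")[180:310,160:320]
cv2.imwrite("pics/s5c.png",cv2.resize(a,None,fx=4,fy=4,interpolation=cv2.INTER_CUBIC))
E
```

```text
t 10.025 pos [566.9 -25.8 168.7] xdir 49.6 tilt [-0.001  0.    -1.   ] F [  6.   -3.2 -11.8] M [-0.534 -1.072  0.066] op 15.3 q6 0.62
```

View pics/s5c.png

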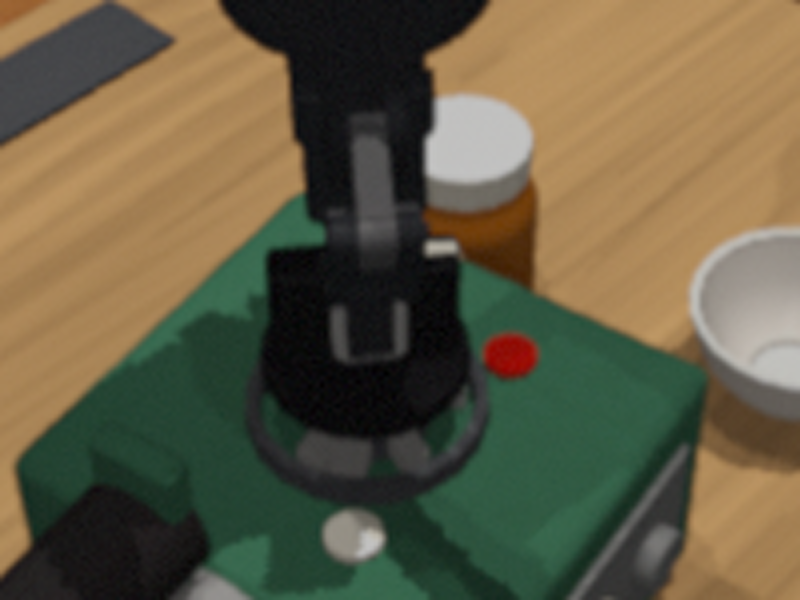

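View pics/top5.png

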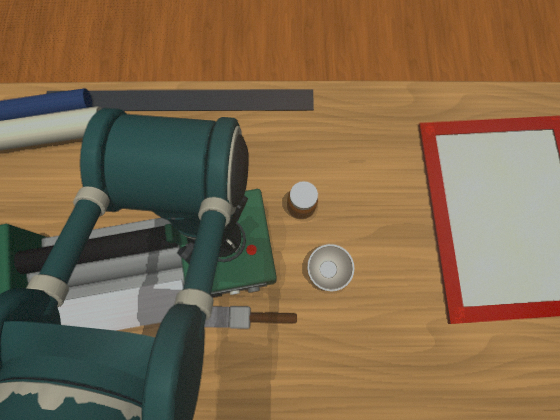

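Emit:
servo_tool(plan=[0,0,0,0,0,0.01,1,0,0,0,0,0,0.02,1,0,0,0,0,0,0.03,1,0,0,0,0,0,0.035,1,0,0,0,0,0,0.035,1])

```text
time_s: 10.75
eef_pos: [566.9, -25.8, 165.4]
tool_rot: [2.851, 1.318, -0.0]
ft_force: [5.6, -1.8, -11.6]
opening: 15.2
```

```bash
python3 - <<'E'
from h import *
show()
E
```

```text
t 10.75 pos [566.9 -25.8 165.4] xdir 49.6 tilt [-0.001  0.001 -1.   ] F [  5.6  -1.8 -11.6] M [-0.512 -1.036  0.034] op 15.2 q6 0.62
```

Emit:
servo_tool(plan=[0,0,0,0,0,0.005,0.62,0,0,0,0,0,0.005,0.6,0,0,0,0,0,0.005,0.58,0,0,0,0,0,0.005,0.56,0,0,0,0,0,0.005,0.56])

```text
time_s: 11.38
eef_pos: [566.7, -25.2, 167.0]
tool_rot: [-2.852, -1.318, -0.0]
ft_force: [0.7, -0.3, 0.3]
opening: 18.9
```

```bash
cat >> h.py <<'E'
def look(i):
    im=vision.read_camera("side"); a=im[160:310,150:350,::-1]
    cv2.imwrite(f"pics/s{i}c.png",cv2.resize(a,None,fx=4,fy=4,interpolation=cv2.INTER_CUBIC))
E
python3 - <<'E'
from h import *
show(); look(6)
E
```

```text
t 11.375 pos [566.7 -25.2 167. ] xdir 49.6 tilt [ 0. -0. -1.] F [ 0.7 -0.3  0.3] M [ 0.057 -0.017 -0.023] op 18.9 q6 0.62
```

View pics/s6c.png

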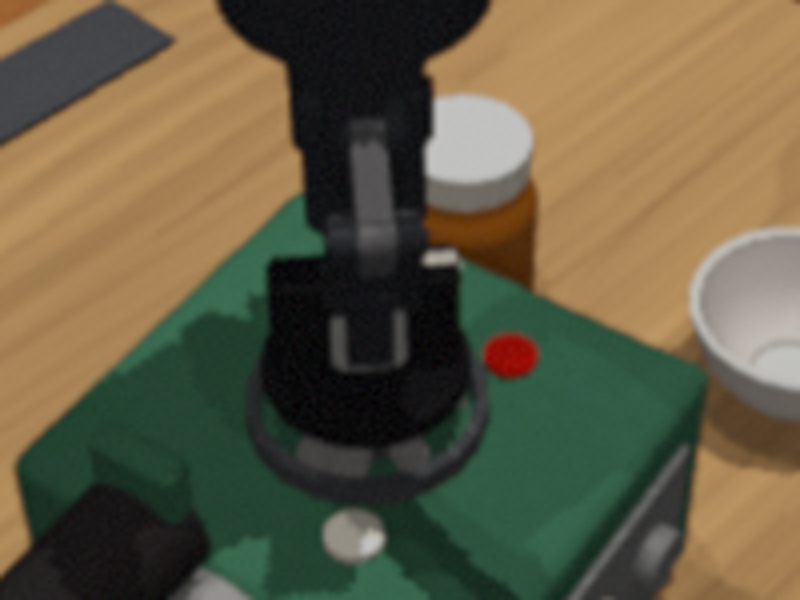

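The knob rests on the land, since the white bar mark sank from y≈247 to 258 in the crop and Fz≈0. I'll sweep counter-clockwise with the loose jaws and back off after each step so the spring can drop the pin.

Emit:
servo_tool(plan=[0,0,-0.02,0,0,0,0.56,0,0,-0.04,0,0,0,0.56,0,0,-0.05,0,0,0,0.56,0,0,-0.05,0,0,0,0.56])

```text
time_s: 11.92
eef_pos: [566.9, -25.9, 166.9]
tool_rot: [2.739, 1.536, -0.0]
ft_force: [-0.2, -3.9, -0.5]
opening: 18.8
```

```bash
python3 - <<'E'
from h import *
show(); look(7)
E
```

```text
t 11.925 pos [566.9 -25.9 166.9] xdir 58.6 tilt [-0.     0.001 -1.   ] F [-0.2 -3.9 -0.5] M [-0.536 -0.101 -0.087] op 18.8 q6 0.46
```

View pics/s7c.png

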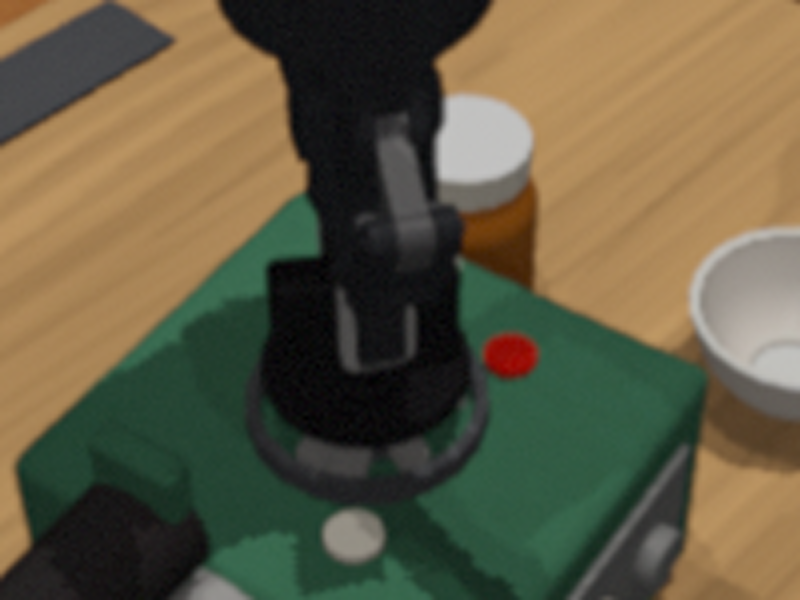

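Emit:
servo_tool(plan=[0,0,-0.012,0,0,0,0.56,0,0,-0.012,0,0,0,0.56,0,0,0.008,0,0,0,0.56,0,0,-0.024,0,0,0,0.56,0,0,-0.024,0,0,0,0.56,0,0,-0.004,0,0,0,0.56,0,0,-0.004,0,0,0,0.56])

```text
time_s: 12.85
eef_pos: [566.8, -25.0, 166.9]
tool_rot: [-2.73, -1.553, -0.001]
ft_force: [0.8, -1.4, -0.3]
opening: 18.9
```

```bash
python3 - <<'E'
from h import *
show(); look(8)
E
```

```text
t 12.85 pos [566.8 -25.  166.9] xdir 59.3 tilt [ 0.001 -0.    -1.   ] F [ 0.8 -1.4 -0.3] M [-0.261 -0.217  0.067] op 18.9 q6 0.45
```

View pics/s8c.png

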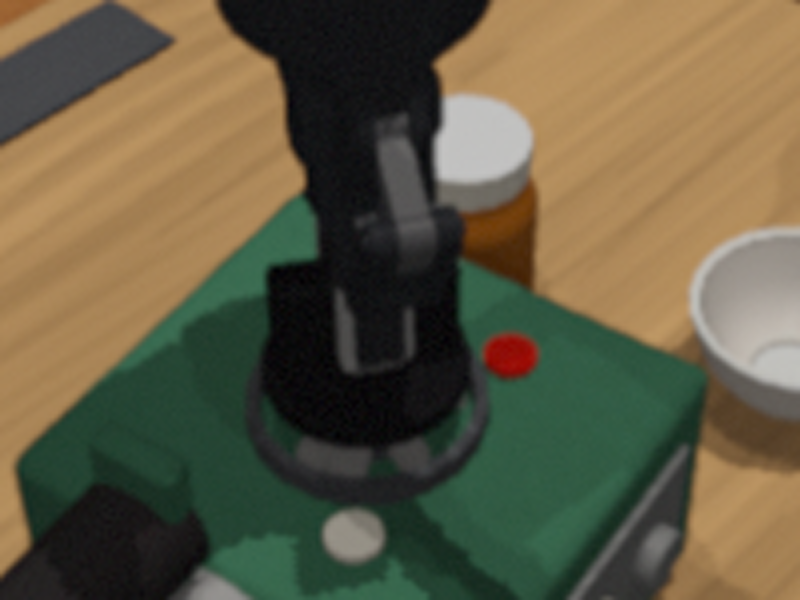

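```bash
cat >> h.py <<'E'
def lookt(i):
    im=vision.read_camera("top"); a=im[200:290,180:300,::-1]
    cv2.imwrite(f"pics/t{i}c.png",cv2.resize(a,None,fx=6,fy=6,interpolation=cv2.INTER_CUBIC))
E
python3 - <<'E'
from h import *
lookt(8)
E
```

```text
(no output)
```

View pics/t8c.png

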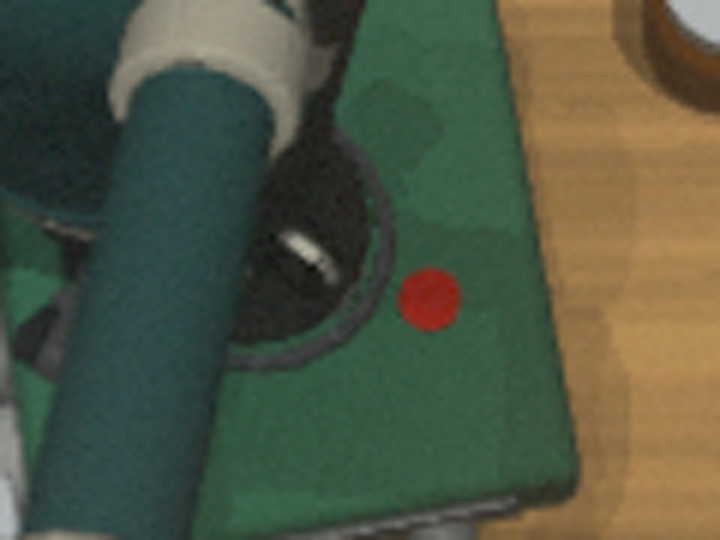

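```bash
cat >> h.py <<'E'
def ang(u0,u1,z=176):
    a,b=[onz("top",crop(u,(180,200),6),z)[:2] for u in(u0,u1)]
    d=b-a; d2=b-AX
    f=lambda v:(np.degrees(np.arctan2(v[1],v[0]))-190.06+540)%360-180
    print("tip",b.round(1),"sel line",f(d).round(1),"sel tip-axis",f(d2).round(1), "r",np.linalg.norm(d2).round(1))
E
python3 - <<'E'
from h import *
ang((288,238),(335,280))
for z in (169,176):
  for s in (40,44,48):
    a=np.radians(s+190.06); P=np.array([*(AX+30*np.array([np.cos(a),np.sin(a)])),z])
    for n,o,k in(("top",(180,200),6),("side",(150,160),4)):
        p=vision.camera_params(n); R=cv2.Rodrigues(p['rvec'])[0]; c=R@P+p['tvec']; x=c[:2]/c[2]; x=x*(1+p['k1']*(x@x)); f=210/np.tan(np.radians(p['vfov']/2))
        u=x*f+[p['cx'],p['cy']]; print(z,s,n,((u-o+.5)*k-.5).round(0))
E
```

```text
tip [546.2 -52.5] sel line 38.6 sel tip-axis 42.4 r 34.2
169 40 top [322. 278.]
169 40 side [459. 271.]
169 44 top [327. 272.]
169 44 side [458. 266.]
169 48 top [332. 266.]
169 48 side [456. 262.]
176 40 top [320. 274.]
176 40 side [459. 254.]
176 44 top [325. 268.]
176 44 side [458. 250.]
176 48 top [329. 262.]
176 48 side [456. 245.]
```

Emit:
servo_tool(plan=[0,0,-0.02,0,0,0,0.56,0,0,-0.032,0,0,0,0.56,0,0,-0.022,0,0,0,0.56,0,0,-0.044,0,0,0,0.56,0,0,-0.044,0,0,0,0.56])

```text
time_s: 13.58
eef_pos: [567.1, -25.7, 166.9]
tool_rot: [2.617, 1.736, 0.0]
ft_force: [1.9, -3.7, -0.7]
opening: 18.7
```

```bash
cat >> h.py <<'E'
def both(i):
    show(); a=vision.read_camera("top")[200:290,180:300,::-1]; b=vision.read_camera("side")[195:290,190:310,::-1]
    k=dict(fx=6,fy=6,interpolation=cv2.INTER_CUBIC)
    r=lambda q:cv2.resize(q,(400,300),interpolation=cv2.INTER_CUBIC)
    cv2.imwrite(f"pics/b{i}.png",np.hstack([r(a),r(b)]))
E
python3 - <<'E'
from h import *
both(9)
E
```

```text
t 13.575 pos [567.1 -25.7 166.9] xdir 67.1 tilt [-0.     0.001 -1.   ] F [ 1.9 -3.7 -0.7] M [-0.576 -0.31  -0.054] op 18.7 q6 0.31
```

View pics/b9.png

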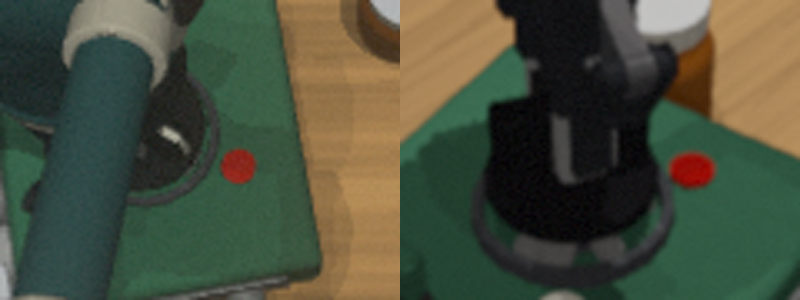

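Emit:
servo_tool(plan=[0,0,0.01,0,0,0,0.56,0,0,-0.012,0,0,0,0.56,0,0,0,0,0,0,0.56,0,0,-0.024,0,0,0,0.56,0,0,-0.024,0,0,0,0.56])

```text
time_s: 14.3
eef_pos: [567.1, -25.7, 166.9]
tool_rot: [2.549, 1.835, 0.0]
ft_force: [2.8, -5.1, -0.0]
opening: 18.9
```

```bash
python3 - <<'E'
from h import *
both(10)
E
```

```text
t 14.3 pos [567.1 -25.7 166.9] xdir 71.5 tilt [-0.     0.001 -1.   ] F [ 2.8 -5.1 -0. ] M [-0.697 -0.384 -0.089] op 18.9 q6 0.23
```

View pics/b10.png

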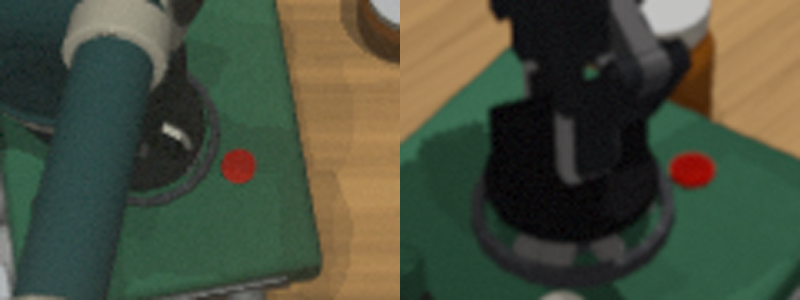

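Emit:
servo_tool(plan=[0,0,0.01,0,0,0,0.56,0,0,-0.012,0,0,0,0.56,0,0,0,0,0,0,0.56,0,0,-0.024,0,0,0,0.56,0,0,-0.024,0,0,0,0.56])

```text
time_s: 15.02
eef_pos: [567.1, -25.5, 166.9]
tool_rot: [2.479, 1.929, 0.001]
ft_force: [2.2, -4.4, -1.4]
opening: 18.8
```

```bash
python3 - <<'E'
from h import *
both(11)
E
```

```text
t 15.025 pos [567.1 -25.5 166.9] xdir 75.8 tilt [-0.     0.001 -1.   ] F [ 2.2 -4.4 -1.4] M [-0.679 -0.403 -0.085] op 18.8 q6 0.16
```

View pics/b11.png

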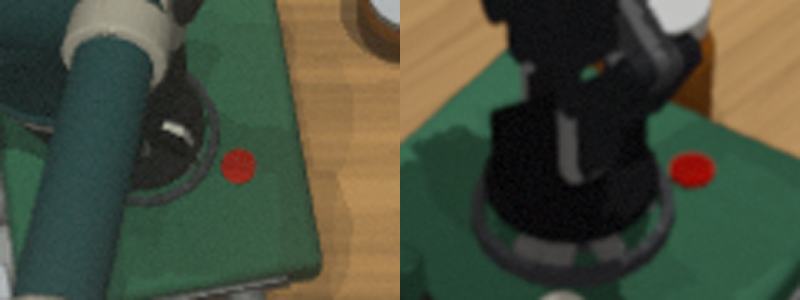

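Emit:
servo_tool(plan=[0,0,0.01,0,0,0,0.56,0,0,-0.012,0,0,0,0.56,0,0,0,0,0,0,0.56,0,0,-0.024,0,0,0,0.56,0,0,-0.024,0,0,0,0.56])

```text
time_s: 15.75
eef_pos: [567.1, -25.4, 166.9]
tool_rot: [2.404, 2.021, 0.001]
ft_force: [3.0, -4.1, -0.5]
opening: 18.7
```

```bash
python3 - <<'E'
from h import *
both(12)
E
```

```text
t 15.75 pos [567.1 -25.4 166.9] xdir 80.1 tilt [ 0.     0.001 -1.   ] F [ 3.  -4.1 -0.5] M [-0.613 -0.47  -0.036] op 18.7 q6 0.08
```

View pics/b12.png

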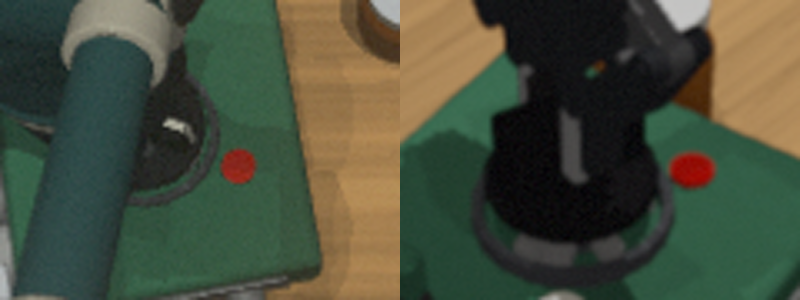

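Emit:
servo_tool(plan=[0,0,0.01,0,0,0,0.56,0,0,-0.012,0,0,0,0.56,0,0,0,0,0,0,0.56,0,0,-0.024,0,0,0,0.56,0,0,-0.024,0,0,0,0.56])

```text
time_s: 16.48
eef_pos: [567.1, -25.3, 166.8]
tool_rot: [2.326, 2.111, 0.001]
ft_force: [3.7, -3.6, -0.6]
opening: 18.9
```

```bash
python3 - <<'E'
from h import *
both(13); lookt(13)
E
```

```text
t 16.475 pos [567.1 -25.3 166.8] xdir 84.4 tilt [ 0.     0.001 -1.   ] F [ 3.7 -3.6 -0.6] M [-0.517 -0.628 -0.106] op 18.9 q6 0.01
```

View pics/b13.png

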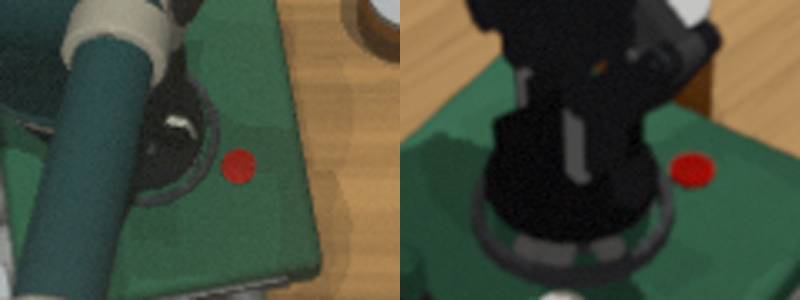

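View pics/t13c.png

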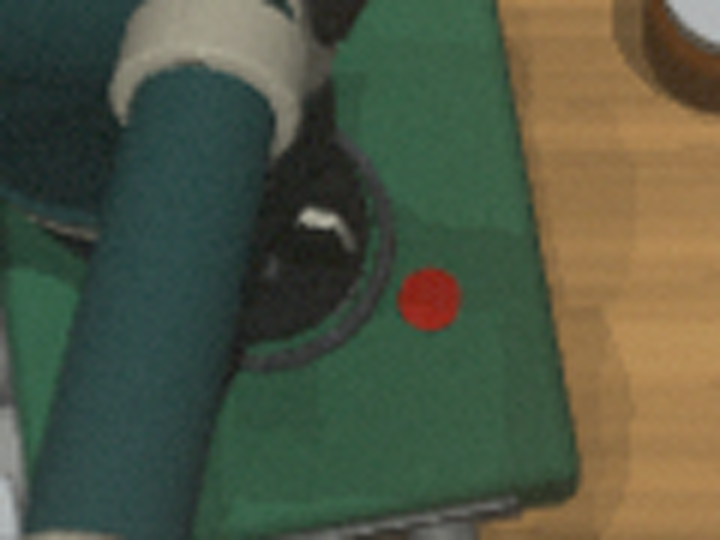

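```bash
python3 - <<'E'
from h import *
ang((300,214),(337,224)); ang((288,238),(322,268))
E
```

```text
tip [561.3 -52.7] sel line 64.8 sel tip-axis 68.2 r 27.9
tip [549.4 -49. ] sel line 38.9 sel tip-axis 43.2 r 29.4
```

Emit:
servo_tool(plan=[0,0,0.01,0,0,0,0.56,0,0,-0.012,0,0,0,0.56,0,0,0,0,0,0,0.56,0,0,-0.024,0,0,0,0.56,0,0,-0.024,0,0,0,0.56])

```text
time_s: 17.25
eef_pos: [566.7, -24.7, 166.7]
tool_rot: [-2.245, -2.196, -0.001]
ft_force: [2.1, -0.1, -1.5]
opening: 18.7
```

```bash
python3 - <<'E'
from h import *
both(14)
E
```

```text
t 17.25 pos [566.7 -24.7 166.7] xdir 88.7 tilt [ 0.001 -0.    -1.   ] F [ 2.1 -0.1 -1.5] M [-0.051 -0.409 -0.031] op 18.7 q6 -0.07
```

View pics/b14.png

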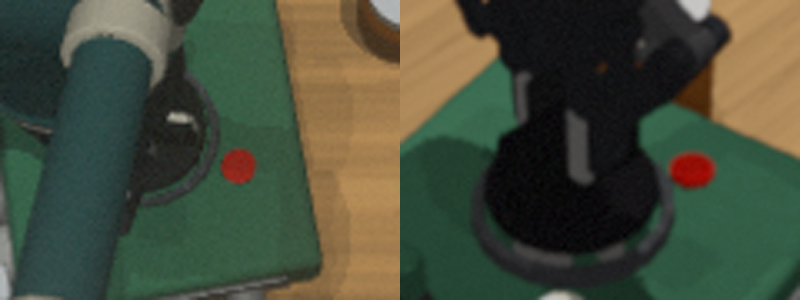

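The skirt's lower edge sank from about y=240 to 252 in the side panel and the moment fell off, so the pin has dropped in. I'll back off the turn, open and look.

Emit:
servo_tool(plan=[0,0,0.015,0,0,0,0.56,0,0,0.03,0,0,0,0.5,0,0,0.03,0,0,0,0.3,0,0,0.03,0,0,0,0,0,0,0.03,0,0,0,0,0,0,0.03,0,0,0,0])

```text
time_s: 18.1
eef_pos: [566.7, -25.3, 166.8]
tool_rot: [-2.345, -2.091, 0.0]
ft_force: [-0.6, 0.1, 0.0]
opening: 43.2
```

```bash
python3 - <<'E'
from h import *
both(15)
E
```

```text
t 18.1 pos [566.7 -25.3 166.8] xdir 83.4 tilt [ 0. -0. -1.] F [-0.6  0.1  0. ] M [0.007 0.012 0.04 ] op 43.2 q6 0.03
```

View pics/b15.png

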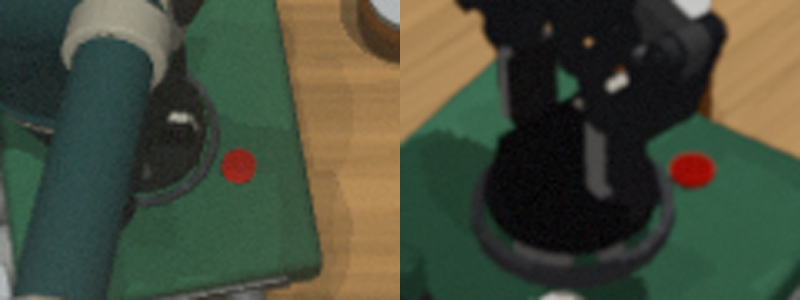

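Clear of the bar. I'll raise the gripper straight up and verify.

Emit:
servo_tool(plan=[0,0,0,0,0,-0.15,0,0,0,0,0,0,-0.4,0,0,0,0,0,0,-0.7,0,0,0,0,0,0,-1,0,0,0,0,0,0,-1,0])

```text
time_s: 18.82
eef_pos: [569.0, -25.6, 271.4]
tool_rot: [2.341, 2.087, 0.008]
ft_force: [0.1, -0.7, -0.6]
opening: 42.8
```

```bash
python3 - <<'E'
from h import *
show()
a=vision.read_camera("side")[200:320,180:340,::-1]; cv2.imwrite("pics/sf.png",cv2.resize(a,None,fx=5,fy=5,interpolation=cv2.INTER_CUBIC))
im=vision.read_camera("top"); cv2.imwrite("pics/topf.png",im[:,:,::-1])
for z in (169,171,176):
  for s in (66,70,74):
    a=np.radians(s+190.06); P=np.array([*(AX+30*np.array([np.cos(a),np.sin(a)])),z])
    p=vision.camera_params("side"); R=cv2.Rodrigues(p['rvec'])[0]; c=R@P+p['tvec']; x=c[:2]/c[2]; x=x*(1+p['k1']*(x@x)); f=210/np.tan(np.radians(p['vfov']/2))
    u=x*f+[p['cx'],p['cy']]; print(z,s,((u-[180,200]+.5)*5-.5).round(0))
E
```

```text
t 18.825 pos [569.  -25.6 271.4] xdir 83.4 tilt [ 0.     0.008 -1.   ] F [ 0.1 -0.7 -0.6] M [-0.024 -0.015  0.017] op 42.8 q6 0.03
169 66 [405. 103.]
169 70 [400.  98.]
169 74 [394.  94.]
171 66 [405.  97.]
171 70 [400.  92.]
171 74 [394.  88.]
176 66 [405.  82.]
176 70 [400.  77.]
176 74 [394.  73.]
```

View pics/sf.png

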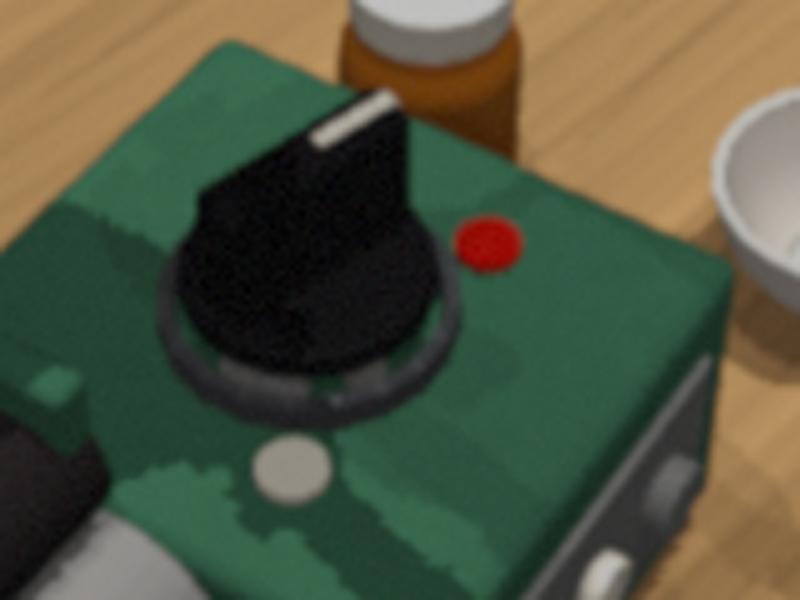

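View pics/topf.png

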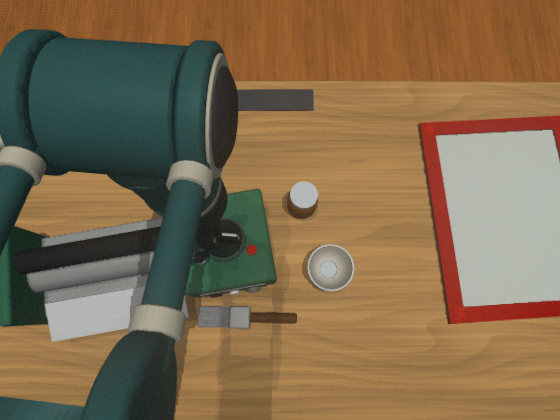

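The skirt outline matches the home picture (lower edge at y≈373 in the crop). The pointer tip at (398,100) fits about 70° and a plunger near 0. The jar, bowl and brush stand where they were. I'm handing it in.

```bash
python3 - <<'E'
from h import *
from bench import job
show(); print(job.finish_job())
E
```

```text
t 18.925 pos [566.9 -25.4 267.4] xdir 83.4 tilt [ 0.     0.001 -1.   ] F [ 0.2  0.1 -0.8] M [-0.022  0.052 -0.04 ] op 42.6 q6 0.03
the job is handed in; nothing more can be done
None
```

The knob is down in the notch beside the red marker and released, and I handed the job in at about 19 s of the 54 s allowed. The hand-in gave no verdict.

- **What I did:** I pulled the knob up about 9–11 mm, turned it to about 40° and set it gently on the land. I then swept it with loosened jaws, backing off slightly after most steps, until it dropped in at about 70°. That is roughly 10° past the red marker.
- **Knob position:** In the last pictures the skirt outline matches the one from when it stood home in park. The pointer tip fits a plunger near 0. I put the pointer about 22–23 mm from the red disc's centre, within the 27 mm limit.
- **Robot and loose items:** The gripper was about 100 mm clear with the force reading near zero. The bowl, jar and brush looked unmoved.
- **Limits of the checks:** No check failed. The knob angle is good only to a few degrees, because two readings from the same top picture differed by about 3°. I could not measure the force between the pin and the gate directly, but sideways force on the tool stayed below about 7 N. The largest upward load was about 12 N, which is the spring.

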